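# Close up two tested detector housings

### The arm

A 6-joint arm with a two-finger parallel gripper is mounted at the origin on the work surface. World frame = base frame: x ahead of the robot, y to its left, z up, the work surface at z = 0. Lengths are in m, angles in rad, forces in N, time in s.
With the tool pointing down it reaches from about 0.275 to 0.75 m from the base axis. Payload 10.2 kg.
Tool frame: the origin (TCP) lies between the finger pads; the fingertips stand 22 mm ahead of it and the grasp point (between the pads) lies 3 mm ahead of it (env.tip_extent is the distance from the TCP to the fingertips, in m); z points along the fingers, y is the line along which they close (so a half turn about z gives the same grasp; the last joint's range is limited). The gripper opens to 85 mm and grips with 20 to 120 N. Pads are 22 mm wide; open, the fingers measure 114 mm over their backs; the gripper's body (76 mm by 85 mm) begins 54 mm behind the grasp point. The pads swing forward as they close: fully open they stand 13 mm farther back than shut.
Start: joints at [-1.528, 0.313, 1.498, -0, 1.331, -0.223], TCP at [0.138, -0.507, 0.253] pointing down, gripper open.
Joint ranges: [-2.94, 2.94], [-0.97, 2.17], [0.19, 2.56], [-1.23, 4.37], [0.02, 3.11], [-2.88, 2.88]. Speed limits (rad/s): [2.39, 2.39, 3.01, 3.14, 3.14, 3.14].

### API

Orientations are given as [roll, pitch, yaw] about the fixed x, y, z axes, in that order (R = Rz(yaw) Ry(pitch) Rx(roll)).
In Python, from workcell import env gives the robot as it stands. The module is installed in compiled form; this text tells all that it offers.
- The arm moves only by the tool jog_arm, never from a script. Its argument "plan" is a list of rows, each a list of 7 numbers: the shift along the tool's x, y, z each as a share of 400 mm, from -1 to 1, then the turn, a rotation vector about the tool's x, y, z each as a share of 180 degrees, from -1 to 1, then the opening, from -1 (shut) to 1 (fully open). A call has 1 to 5 rows; each row shifts and turns the commanded pose from where the row before left it, along the tool's axes as they then stand; what a row does not reach is not made up. A row lasts 1/8 s, in which the tool goes at most 62.5 mm and 10.7 degrees, less where a joint would pass 70% of its speed; a pose out of reach is approached as far as the arm can. A call with a number of a shift or a turn outside -1 to 1 is refused whole. A call with a gripper value outside its range is refused whole. The fingers move at their own pace and stop on an object; the grip force is fixed at half the most. Time passes only in rows, so rows that do not move let the fingers close. It gives the time, the measured TCP pose, the force, the opening and the grip force at its end, in the units of the state.
- env.get_obs(): the state, without advancing time (a new reading comes with each control period).
- env.get_image(name): name is "side" or "top"; returns a dict with "image" (480x640x3 uint8, red, green, blue), "fx", "fy", "cx", "cy" (pixels), "position" and "rotation" of the camera in the world. Camera axes: x right, y down, z forward; pixel columns grow to the right and rows downward; lengths in m; the calibration is good to about 2 mm. A picture is of the moment at which its call begins. There is no depth.
- env.hand_in(): hands the job in; it is judged then, once.
Trained networks look in a picture, given as the dict that the camera call returned (one of the last four; its "shot" number tells which), for a name from the list of things; names that differ only in an ending like _2 or _b are one class to them, and where a whole thing is asked for, a point or a joint stands for the part that bears it (a point fixed in the world has none). Each returns a list of dicts, best first, with "p" (0 to 1); they miss things now and then, are a little off and sometimes report something else, mostly with a low value. They report only what shows in the picture. A call takes as long as a camera call. They do not tell look-alikes from the thing itself.
- env.find_in(label, picture): "at" ([column, row] in pixels, amid what is visible of it).
- env.regions_of(label, picture): "region" (480x640 bool, what is visible of it) and "at" ([column, row] in pixels, amid what is visible of it).
- env.tip_of(label, picture): "at" ([column, row] in pixels: a listed point, or the origin of a listed thing).
The state is a dict: "clock": time; "joint_positions": joint angles; "qvel": joint speeds; "joint_torque": joint torques, N m; "tool_pos": TCP position; "tcp_rot": TCP orientation; "ft_force": force on the tool from outside, world axes, zero at the start; "moment": the same for the moment, N m; "gripper_width": opening from 0.0 (shut) to 1.0 (fully open); "grasp_force": force on a finger pad.
Only numpy, scipy, OpenCV 4.12 (cv2) and the standard library are available. Lean on these libraries where they do the work, as an engineer would, in place of code of your own. Each camera call takes 0.05 s, during which the arm holds its last target. There are 200 camera calls.

### The job

Testing is finished, so close up both open detector housings: lift the test plug out of the small housing and put it in the grey tray, then set the small round cover gently on the small level housing and the large round cover gently on the large housing of the sloping jig, each seated fully home and flush on its rim. Leave everything else where it is.

Things in the scene. Friction and masses are not known exactly. Their poses are not given: they have to be found in the camera images.
- large_cover: Loose round black cover, 90 g, right way up on the bench: flange dia 88, 6 thick; below it a spigot dia 67, 12 deep, tapering to dia 57 at its end, that drops into the housing; on top a central round knob dia 26, 32 high (mm). Origin: centre of the spigot's underside; z up through the knob (flange underside at 12, flange top 18, knob top 50 mm).
- large_cover_seat (a point): Centre of the large cover's flange underside, the face that sits on the rim; axes as the cover.
- small_cover: Loose round black cover, 60 g, right way up on the bench: flange dia 68, 6 thick; below it a spigot dia 49, 12 deep, tapering to dia 39 at its end; on top a central round knob dia 26, 32 high (mm). Origin: centre of the spigot's underside; z up through the knob (flange underside at 12, flange top 18, knob top 50 mm).
- small_cover_seat (a point): Centre of the small cover's flange underside, the face that sits on the rim; axes as the cover.
- slope_rim (a point): Rim centre of the large open black housing (outside dia 80, bore 72, floor 18 mm below the rim), fixed on a 130 x 130 mm plywood board that slopes 30 degrees on a fixed jig; rim 28 mm off the board. z out of the housing, 30 degrees from vertical; x up the slope; y across. Three black stubs (x 56 mm; y -35, 0, 35) along the board's top edge rise 30 mm past the rim plane.
- nest_rim (a point): Rim centre of the small open black housing (outside dia 62, bore 54 mm), upright on a fixed plywood plate 120 x 130 mm; the rim is 46 mm above the bench, its floor (green circuit board) 24 mm below the rim. z up. Two 10 mm aluminium posts stand at y -53 and +53 mm from its axis, 54 mm higher than the rim.
- test_plug: Loose upright cylinder 24 mm in diameter and 70 mm long, brass below and black above, 60 g, standing on the floor of the small housing and rising about 46 mm above its rim. Origin: centre of its underside; z along it.
- test_plug_mid (a point): Middle of the test plug, on its axis, 35 mm from either end.
- tray: Fixed open grey tray 120 x 120 mm, 25 mm high, walls 3 mm. Origin: centre of its underside; z up, x and y along its sides.
- square_cover: Bystander: loose black square cover, flange 74 x 74 mm (top at 18 mm), with the same knob to 50 mm height; lies among the other covers and fits no housing here. Origin: centre of its underside.
- cleaner: Bystander: loose upright white bottle 44 mm in diameter, 125 mm high. Origin: centre of its underside.
- grease_jar: Bystander: loose upright grey jar with a black lid 52 mm in diameter, 85 mm high. Origin: centre of its underside.
- driver: Bystander: loose screwdriver 190 mm long lying along its x axis. Origin: middle of its underside.
- tape_roll: Bystander: loose black ring 72 mm in diameter, 20 mm high, lying flat. Origin: centre of its underside.
- meter: Bystander: loose black hand meter 140 x 75 x 38 mm, long side along x, lying flat. Origin: centre of its underside.
- spare_unit: Bystander: loose closed black round detector 92 mm in diameter, 30 mm high, without a knob. Origin: centre of its underside.
Things that resemble listed ones, but are neither listed nor needed, are in the scene too. What is shaped like the small_cover but yellow is not meant.

How it is judged:
At the end, for the whole second after the job is handed in: Each round cover is seated on its own housing, flange underside within 5 mm of the rim centre and within 0.045 rad of parallel to the rim; the test plug's middle is inside the tray, less than 50 mm above the tray's underside; all three at rest (distance between large_cover_seat and slope_rim below 0.005 m and angle between the z axis of large_cover and the z axis of slope_rim, either way round below 0.045 rad and linear speed of each of large_cover, small_cover, test_plug below 0.02 m/s and distance between small_cover_seat and nest_rim below 0.005 m and angle between the z axis of small_cover and the z axis of nest_rim, either way round below 0.045 rad and x of test_plug_mid in the frame of tray between -0.058 and 0.058 m and y of test_plug_mid in the frame of tray between -0.058 and 0.058 m and z of test_plug_mid in the frame of tray between 0 and 0.05 m); the robot touches nothing.
It fails at once if a cover was let go 14 to 30 mm from its seat, so that it dropped onto its housing ((distance between large_cover_seat and slope_rim between 0.014 and 0.03 m and contact force between large_cover and the fingers below 0.02 N) or (distance between small_cover_seat and nest_rim between 0.014 and 0.03 m and contact force between small_cover and the fingers below 0.02 N)).
It fails at once if something that should be left alone was moved more than 20 mm (distance of any of square_cover, cleaner, grease_jar, driver, tape_roll, meter, spare_unit from where it was at the start of the episode above 0.02 m).
It also fails if it takes over 72 s, if anything falls off the work surface, if the arm or the gripper's body presses on something with over 40 N, if the wrist force passes 120 N, or if a joint passes its speed limit or range.

## Working session

There is one attempt and no reset: what is moved stays moved. The work goes in short steps, Python scripts to look and compute and a tool call to move; the robot and the scene stay as the last step left them, time stands still between calls to the robot, and variables do not carry over. Pictures are saved under pics/ and viewed, at most 13 in all, crops included, and the job is handed in when it is done.

Besides the shell and the picture viewer there is one more tool, called after ">>>" by a JSON object that holds its "method" and its "body". jog_arm: Moves the arm, as the interface text tells. Shift numbers are shares of 400 mm and turn numbers shares of 180 degrees, none past 1 either way. Its arguments: {"type":"object","properties":{"plan":{"type":"array","items":{"type":"array","items":{"type":"number"}}}},"required":["plan"]}

```bash
mkdir -p pics
cat > h.py <<'E'
import numpy as np, cv2
from workcell import env
from scipy.spatial.transform import Rotation as R
def ray(p,uv):
    d=np.array([(uv[0]-p['cx'])/p['fx'],(uv[1]-p['cy'])/p['fy'],1.])
    d=np.array(p['rotation'])@d; return np.array(p['position']),d/np.linalg.norm(d)
def onz(p,uv,z):
    o,d=ray(p,uv); return o+d*(z-o[2])/d[2]
def tri(rs):
    A=np.zeros((3,3));b=np.zeros(3)
    for o,d in rs:
        M=np.eye(3)-np.outer(d,d);A+=M;b+=M@o
    x=np.linalg.solve(A,b); return x,[np.linalg.norm((np.eye(3)-np.outer(d,d))@(x-o)) for o,d in rs]
def proj(p,X):
    c=np.array(p['rotation']).T@(np.array(X)-p['position']); return [p['fx']*c[0]/c[2]+p['cx'],p['fy']*c[1]/c[2]+p['cy']]
def save(n,im): cv2.imwrite('pics/'+n,cv2.cvtColor(im,cv2.COLOR_RGB2BGR))
E
python3 - <<'E'
from h import *
np.set_printoptions(precision=4,suppress=True)
T=env.get_image('top');S=env.get_image('side')
save('top.png',T['image']);save('side.png',S['image'])
for p in(T,S): print(p['position'],np.array(p['rotation']).round(3).tolist(),p['fx'],p['cx'],p['cy'])
for n in 'large_cover small_cover slope_rim nest_rim test_plug test_plug_mid tray square_cover large_cover_seat small_cover_seat cleaner grease_jar'.split():
    print(n,*[[(np.round(d['at']).tolist(),round(d['p'],2)) for d in env.tip_of(n,p)[:4]] for p in (T,S)],sep='\n   ')
print(env.get_obs(), env.tip_extent)
E
```

```text
[0.4134 0.0029 1.2256] [-3.04, 0.001, -1.592] 457.5378754615014 315.7125560480481 238.35188570932613
[-0.2676  0.8043  0.8091] [-2.143, -0.017, -2.345] 522.454472611896 318.9488196020193 242.8210713857251
large_cover
   [([421.0, 300.0], 0.84)]
   [([157.0, 335.0], 0.6)]
small_cover
   [([222.0, 293.0], 0.79), ([217.0, 333.0], 0.76), ([180.0, 321.0], 0.64), ([418.0, 301.0], 0.36)]
   [([260.0, 384.0], 0.84), ([275.0, 342.0], 0.74), ([306.0, 367.0], 0.73), ([340.0, 284.0], 0.73)]
slope_rim
   [([402.0, 211.0], 0.89)]
   [([360.0, 209.0], 0.59)]
nest_rim
   [([234.0, 225.0], 0.76)]
   [([243.0, 278.0], 0.61)]
test_plug
   [([313.0, 269.0], 0.57), ([237.0, 222.0], 0.56)]
   [([242.0, 284.0], 0.49)]
test_plug_mid
   [([236.0, 222.0], 0.56)]
   [([242.0, 275.0], 0.77)]
tray
   [([324.0, 206.0], 0.87)]
   [([300.0, 249.0], 0.66)]
square_cover
   [([314.0, 271.0], 0.66)]
   [([341.0, 284.0], 0.69), ([274.0, 344.0], 0.41)]
large_cover_seat
   [([419.0, 301.0], 0.68)]
   []
small_cover_seat
   [([174.0, 321.0], 0.98), ([217.0, 288.0], 0.94), ([214.0, 333.0], 0.58), ([149.0, 218.0], 0.57)]
   [([306.0, 364.0], 0.91), ([259.0, 378.0], 0.86), ([275.0, 336.0], 0.61)]
cleaner
   []
   [([320.0, 322.0], 0.76)]
grease_jar
   []
   [([320.0, 320.0], 0.22)]
{'clock': 1.3, 'joint_positions': array([-1.5284,  0.3128,  1.4977, -0.    ,  1.331 , -0.2234]), 'qvel': array([-0.0006, -0.0021,  0.0024, -0.0007,  0.0005,  0.001 ]), 'joint_torque': array([ -0.0005, -41.2162, -25.9896,  -0.0002,   0.0005,  -0.    ]), 'tool_pos': array([ 0.1379, -0.5066,  0.2533]), 'tcp_rot': array([-3.1416,  0.    ,  0.2658]), 'ft_force': array([0.2942, 0.4342, 0.1911]), 'moment': array([ 0.0087, -0.021 ,  0.0346]), 'grasp_force': 0.0, 'gripper_width': 1.0009043943246265} 0.022
```

```bash
sed -i "s/np.array(p\['rotation'\])/R.from_euler('xyz',p['rotation']).as_matrix()/" h.py; echo ok
```

```text
ok
```

View pics/top.png

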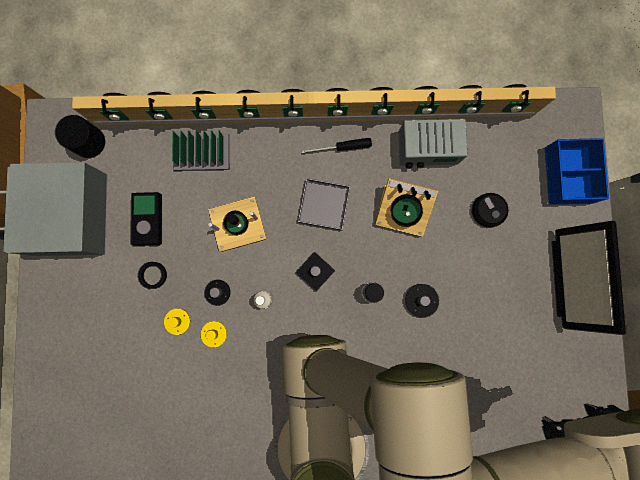

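View pics/side.png

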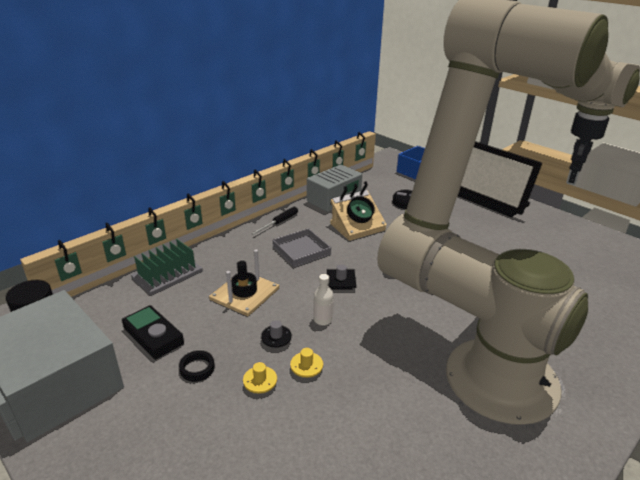

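Run:
```python
from h import *
np.set_printoptions(precision=4,suppress=True)
T=env.get_image('top');S=env.get_image('side')
import pickle;pickle.dump((T,S),open('p0.pkl','wb'))
def best(f,n,p,near=None):
    L=f(n,p)
    if near is not None: L=[d for d in L if np.hypot(*(np.array(d['at'])-near))<18]
    return L[0] if L else None
near={'small_cover':((217,290),(276,338)),'small_cover_seat':((217,290),(275,338)),'test_plug_mid':((237,222),(242,276)),'test_plug':((237,222),(242,284)),'nest_rim':((235,225),(244,280)),'slope_rim':((404,211),(360,209)),'tray':((324,206),(301,247)),'square_cover':((315,271),(341,282))}
for n,(a,b) in near.items():
    t,s=best(env.tip_of,n,T,a),best(env.tip_of,n,S,b)
    if t and s: print(n,t['at'],s['at'],*tri([ray(T,t['at']),ray(S,s['at'])]))
    else: print(n,t and t['at'],s and s['at'])
c=lambda p,x,y,w,h,k:cv2.resize(p['image'][y:y+h,x:x+w],(w*k,h*k),interpolation=cv2.INTER_CUBIC)
im=np.zeros((600,800,3),np.uint8)
for (i,j),q in {(0,0):(T,200,185,80,60),(1,0):(T,365,170,80,60),(0,1):(S,200,240,100,75),(1,1):(S,320,175,80,60)}.items():
    k=cv2.resize(q[0]['image'][q[2]:q[2]+q[4],q[1]:q[1]+q[3]],(400,300),interpolation=cv2.INTER_CUBIC);im[j*300:j*300+300,i*400:i*400+400]=k
save('c1.png',im)
im=np.zeros((600,800,3),np.uint8)
for (i,j),q in {(0,0):(T,160,270,80,60),(1,0):(T,385,270,80,60),(0,1):(S,230,310,100,75),(1,1):(T,290,250,80,60)}.items():
    k=cv2.resize(q[0]['image'][q[2]:q[2]+q[4],q[1]:q[1]+q[3]],(400,300),interpolation=cv2.INTER_CUBIC);im[j*300:j*300+300,i*400:i*400+400]=k
save('c2.png',im)
```

```text
small_cover [216.7, 292.6] [275.7, 342.2] [ 0.3986  0.2678 -0.0011] [np.float64(0.0006249312772483757), np.float64(0.0006249312772484063)]
small_cover_seat [219.4, 288.2] [274.8, 335.9] [0.4103 0.2598 0.0044] [np.float64(0.00025280863219446945), np.float64(0.00025280863219452)]
test_plug_mid [235.3, 222.4] [244.2, 272.5] [0.5789 0.2083 0.0629] [np.float64(0.0019329762040394278), np.float64(0.0019329762040393979)]
test_plug [237.2, 221.8] [240.2, 285.9] [0.5886 0.213  0.0187] [np.float64(0.0047221633792188435), np.float64(0.004722163379218874)]
nest_rim [236.0, 222.3] [243.4, 278.9] [0.5819 0.2099 0.0429] [np.float64(0.00190335686099858), np.float64(0.0019033568609987464)]
slope_rim [401.9, 214.1] [362.7, 208.3] [ 0.5853 -0.2203  0.0769] [np.float64(0.003155525308862066), np.float64(0.003155525308861958)]
tray [325.0, 208.9] [305.1, 246.5] [ 0.6153 -0.0249  0.0171] [np.float64(0.00013987595350208236), np.float64(0.00013987595350220595)]
square_cover [312.7, 271.3] [341.0, 285.1] [ 0.4481  0.0097 -0.0053] [np.float64(0.0028278943529426565), np.float64(0.0028278943529426097)]
```

View pics/c1.png

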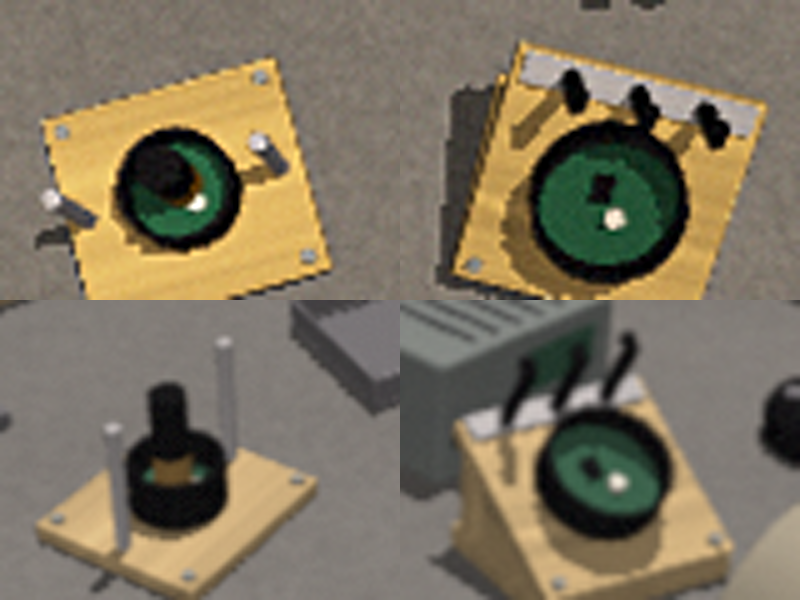

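View pics/c2.png

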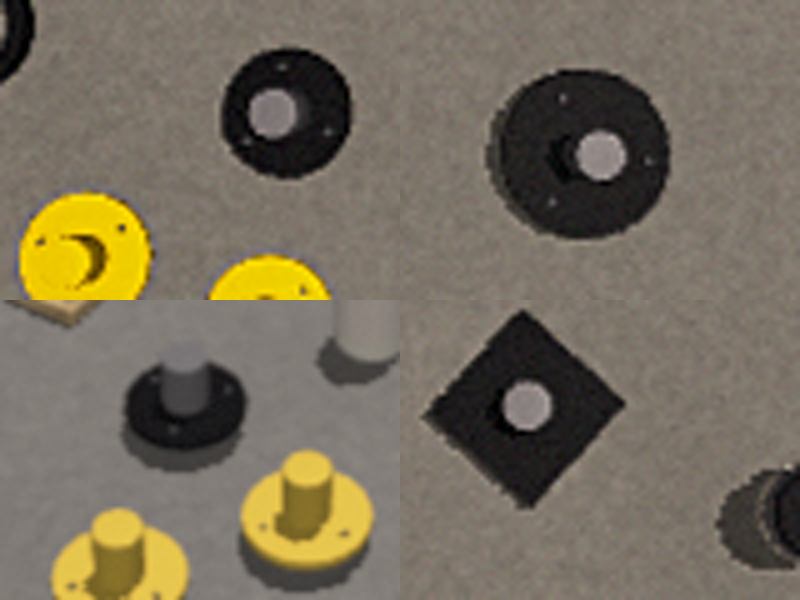

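Run:
```python
from h import *
import pickle
np.set_printoptions(precision=4,suppress=True)
T,S=pickle.load(open('p0.pkl','rb'))
P={'scov_knobtop':((214,292.2),(275.6,324.6)),'scov_flangetop':((216.9,292.1),(276,335.4)),'nest':((235.6,222.2),(243.9,279.1)),'plugtop':((232.6,219),(241.6,262.1)),'post1':((210,224.2),(227.9,271.6)),'post2':((251.6,212.6),(255.6,249.9)),'slope':((406.6,210),(361,207)),
'stubL':((365+35-.5,170+15-.5),(320+26-.5,175+13-.5)),'stubR':((365+62.5,170+24.5),(320+45.6,175+7.5)),
'brdTL':((365+24.2-.5,170+8.8-.5),(320+11-.5,175+24.5-.5)),'brdTR':((365+73-.5,170+20.8-.5),(320+48.5-.5,175+15-.5)),'brdBR':(None,(320+66-.5,175+49-.5)),'brdBL':((365+11-.5,170+54.5-.5),(320+31.6-.5,175+59.5-.5))}
for n,(a,b) in P.items():
    if a: print(n,*tri([ray(T,a),ray(S,b)]))
print('small z18,50',onz(T,P['scov_flangetop'][0],.018),onz(T,(214,292.2),.05),onz(S,(276,335.4),.018),onz(S,(275.6,324.6),.05))
print('large',onz(T,(421.4,300.2),.018),onz(T,(424.8,300.6),.05))
print('nest',onz(T,(235.6,222.2),.046),onz(S,(243.9,279.1),.046),'plugtop',onz(T,(232.6,219),.092),onz(S,(241.6,262.1),.092))
# tray corners
t=env  # regions
L=[d for d in env.regions_of('tray',env.get_image('top'))][:1]
m=L[0]['region'];ys,xs=np.nonzero(m);r=cv2.minAreaRect(np.c_[xs,ys].astype(np.float32));print(r,onz(T,r[0],.02))
```

```text
scov_knobtop [0.4004 0.2645 0.047 ] [np.float64(0.00041615454978932297), np.float64(0.0004161545497893446)]
scov_flangetop [0.4004 0.2641 0.0154] [np.float64(0.00010877602525187597), np.float64(0.00010877602525181648)]
nest [0.5814 0.2102 0.0429] [np.float64(0.0008022200402864274), np.float64(0.0008022200402864905)]
plugtop [0.5837 0.21   0.0919] [np.float64(0.0020743399404603868), np.float64(0.0020743399404603586)]
post1 [0.569  0.2631 0.0985] [np.float64(0.0004730229335276132), np.float64(0.000473022933527457)]
post2 [0.5962 0.1598 0.0986] [np.float64(8.660747813058304e-05), np.float64(8.660747813052234e-05)]
slope [ 0.5984 -0.2321  0.0713] [np.float64(0.0005367945489084817), np.float64(0.0005367945489083719)]
stubL [ 0.6497 -0.2099  0.1239] [np.float64(0.005469614821944909), np.float64(0.00546961482194475)]
stubR [ 0.6251 -0.2745  0.1271] [np.float64(0.0024192792025915155), np.float64(0.0024192792025914986)]
brdTL [ 0.6797 -0.1875  0.0819] [np.float64(6.253968607414356e-05), np.float64(6.25396860740138e-05)]
brdTR [ 0.6437 -0.311   0.0845] [np.float64(0.0023638953285755435), np.float64(0.0023638953285756675)]
brdBL [ 0.5694 -0.1591  0.0224] [np.float64(0.002104366660798909), np.float64(0.002104366660798842)]
small z18,50 [0.4005 0.2636 0.018 ] [0.4008 0.2641 0.05  ] [0.3981 0.2658 0.018 ] [0.3975 0.2664 0.05  ]
large [ 0.368  -0.2714  0.018 ] [ 0.368  -0.2727  0.05  ]
nest [0.5804 0.209  0.046 ] [0.5788 0.213  0.046 ] plugtop [0.5822 0.2085 0.092 ] [0.5855 0.2112 0.092 ]
((323.6346130371094, 203.82691955566406), (45.10670852661133, 45.69505310058594), 11.309930801391602) [ 0.6285 -0.0216  0.02  ]
```

```bash
cat >> h.py <<'E'
def down(yaw): return R.from_euler('xyz',[np.pi,0,yaw])
SY=-0.272; NY=0.257; GY=NY+np.pi/2
def slopeR(psi=SY):
    return R.from_euler('z',psi)*R.from_euler('y',-np.pi/6)*R.from_euler('x',np.pi)
def plan(wps,start=None):
    """wps: (pos,R,grip,nrows)"""
    if start is None:
        o=env.get_obs(); p=np.array(o['tool_pos']);q=R.from_euler('xyz',o['tcp_rot'])
    else: p,q=start
    for tp,tq,g,n in wps:
        out=[]
        for k in range(n):
            f=1/(n-k); s=np.round(q.inv().apply((np.array(tp)-p)*f)/.4,3)
            w=np.round((q.inv()*tq).as_rotvec()*f/np.pi,3)
            out.append([*map(float,s),*map(float,w),g]); p=p+q.apply(s*.4); q=q*R.from_rotvec(w*np.pi)
        print(out,'max mm',round(max(np.linalg.norm(r[:3]) for r in out)*400,1),'deg',round(max(np.linalg.norm(r[3:6]) for r in out)*180,1),flush=True)
    return p,q
E
python3 - <<'E'
from h import *
plan([((.582,.210,.2),down(GY),1,15),((.582,.210,.080),down(GY),1,3)])
E
```

```text
[[0.103, -0.096, 0.009, -0.0, 0.0, -0.033, 1], [0.112, -0.085, 0.009, -0.0, 0.0, -0.033, 1], [0.12, -0.073, 0.009, -0.0, 0.0, -0.033, 1], [0.127, -0.06, 0.009, -0.0, 0.0, -0.033, 1], [0.133, -0.046, 0.009, -0.0, 0.0, -0.033, 1], [0.137, -0.032, 0.009, -0.0, 0.0, -0.033, 1], [0.139, -0.018, 0.009, -0.0, 0.0, -0.033, 1], [0.14, -0.003, 0.009, -0.0, 0.0, -0.033, 1], [0.14, 0.011, 0.009, -0.0, 0.0, -0.033, 1], [0.138, 0.026, 0.009, -0.0, 0.0, -0.033, 1], [0.135, 0.04, 0.009, -0.0, 0.0, -0.033, 1], [0.13, 0.053, 0.009, -0.0, 0.0, -0.034, 1], [0.124, 0.067, 0.008, -0.0, 0.0, -0.033, 1], [0.116, 0.079, 0.009, -0.0, 0.0, -0.034, 1], [0.106, 0.092, 0.008, -0.0, 0.0, -0.033, 1]] max mm 56.5 deg 6.1
[[0.0, -0.0, 0.1, -0.0, 0.0, -0.0, 1], [0.0, -0.0, 0.1, -0.0, 0.0, -0.0, 1], [0.0, -0.0, 0.1, -0.0, 0.0, -0.0, 1]] max mm 40.0 deg 0.0
```

>>> {"method": "jog_arm", "body": {"plan": [[0.103, -0.096, 0.009, 0, 0, -0.033, 1], [0.112, -0.085, 0.009, 0, 0, -0.033, 1], [0.12, -0.073, 0.009, 0, 0, -0.033, 1], [0.127, -0.06, 0.009, 0, 0, -0.033, 1], [0.133, -0.046, 0.009, 0, 0, -0.033, 1]]}}

```text
clock: 2.92
tool_pos: [0.2864, -0.2658, 0.2354]
tcp_rot: [3.141, 0.0, 0.787]
ft_force: [0.4, -0.4, 0.1]
gripper_width: 1.001
grasp_force: 0.0
```

>>> {"method": "jog_arm", "body": {"plan": [[0.137, -0.032, 0.009, 0, 0, -0.033, 1], [0.139, -0.018, 0.009, 0, 0, -0.033, 1], [0.14, -0.003, 0.009, 0, 0, -0.033, 1], [0.14, 0.011, 0.009, 0, 0, -0.033, 1], [0.138, 0.026, 0.009, 0, 0, -0.033, 1]]}}

```text
clock: 3.55
tool_pos: [0.4348, -0.0272, 0.2175]
tcp_rot: [3.141, 0.0, 1.306]
ft_force: [0.8, -0.7, 0.1]
gripper_width: 1.0
grasp_force: 0.0
```

>>> {"method": "jog_arm", "body": {"plan": [[0.135, 0.04, 0.009, 0, 0, -0.033, 1], [0.13, 0.053, 0.009, 0, 0, -0.034, 1], [0.124, 0.067, 0.008, 0, 0, -0.033, 1], [0.116, 0.079, 0.009, 0, 0, -0.034, 1], [0.106, 0.092, 0.008, 0, 0, -0.033, 1]]}}

```text
clock: 4.18
tool_pos: [0.5829, 0.2117, 0.2]
tcp_rot: [3.141, 0.0, 1.831]
ft_force: [1.4, -0.8, 0.8]
gripper_width: 1.002
grasp_force: 0.0
```

Run:
```python
from h import *
np.set_printoptions(precision=4,suppress=True)
T=env.get_image('top');S=env.get_image('side')
o=env.get_obs();print(o['clock'],o['tool_pos'],o['tcp_rot'],o['joint_positions'])
for n in('large_cover','large_cover_seat','test_plug_mid'):
    print(n,[[(np.round(d['at'],1).tolist(),round(d['p'],2)) for d in env.tip_of(n,p)[:4]] for p in (T,S)])
plan([((.582,.210,.080),down(GY),1,4)])
im=np.zeros((600,800,3),np.uint8)
for (i,j),q in {(0,0):(T,200,185,80,60),(1,0):(S,340,240,120,90),(0,1):(S,180,190,120,90),(1,1):(S,320,175,80,60)}.items():
    im[j*300:j*300+300,i*400:i*400+400]=cv2.resize(q[0]['image'][q[2]:q[2]+q[4],q[1]:q[1]+q[3]],(400,300),interpolation=cv2.INTER_CUBIC)
save('c3.png',im)
```

```text
4.275 [0.583  0.2137 0.1984] [-3.1408 -0.0009  1.8332] [ 0.1627  0.5675  1.2628  0.0008  1.3122 -0.0999]
large_cover [[([420.5, 299.8], 0.94)], []]
large_cover_seat [[([416.4, 302.2], 0.98)], []]
test_plug_mid [[([312.1, 271.3], 0.39)], [([243.8, 274.2], 0.83)]]
[[0.001, 0.0, 0.075, 0.0, 0.0, -0.0, 1], [0.001, 0.0, 0.076, 0.0, 0.0, -0.0, 1], [0.0, 0.0, 0.075, 0.0, 0.0, -0.0, 1], [0.001, 0.001, 0.076, 0.0, 0.0, -0.001, 1]] max mm 30.4 deg 0.2
```

View pics/c3.png

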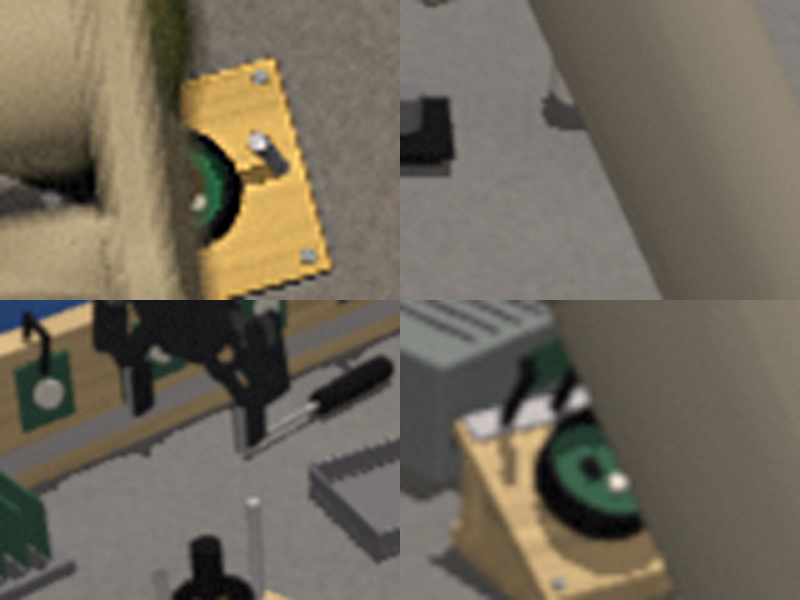

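The crop shows the open fingers above the plug (plug top about (242,262) in the side view). The large cover is still hidden behind the arm there. I'm descending now.

>>> {"method": "jog_arm", "body": {"plan": [[0.001, 0, 0.075, 0, 0, 0, 1], [0.001, 0, 0.075, 0, 0, 0, 1], [0, 0, 0.075, 0, 0, 0, 1], [0, 0, 0.075, 0, 0, 0, 1], [0, 0, 0, 0, 0, 0, 1]]}}

```text
clock: 5.2
tool_pos: [0.5809, 0.2098, 0.0788]
tcp_rot: [-3.138, -0.0, 1.826]
ft_force: [0.1, 0.3, 0.1]
gripper_width: 0.999
grasp_force: 0.0
```

>>> {"method": "jog_arm", "body": {"plan": [[0, 0, 0, 0, 0, 0, -1], [0, 0, 0, 0, 0, 0, -1], [0, 0, 0, 0, 0, 0, -1], [0, 0, 0, 0, 0, 0, -1], [0, 0, 0, 0, 0, 0, -1]]}}

```text
clock: 5.82
tool_pos: [0.5822, 0.2108, 0.081]
tcp_rot: [3.14, 0.0, 1.827]
ft_force: [-1.3, -0.6, 6.3]
gripper_width: 0.251
grasp_force: 58.9
```

Run:
```python
from h import *
q=down(GY)
s=plan([((.582,.210,.19),q,-1,3),((.622,-.022,.19),q,-1,5),((.622,-.022,.069),q,-1,4)])
```

```text
[[-0.001, -0.0, -0.091, 0.0, 0.0, -0.0, -1], [-0.0, -0.0, -0.091, 0.0, 0.0, -0.0, -1], [-0.001, -0.001, -0.091, 0.0, 0.0, -0.0, -1]] max mm 36.4 deg 0.0
[[-0.117, -0.01, 0.0, 0.0, 0.0, -0.0, -1], [-0.117, -0.01, 0.0, 0.0, 0.0, -0.0, -1], [-0.117, -0.01, 0.0, 0.0, 0.0, -0.0, -1], [-0.118, -0.01, 0.0, 0.0, 0.0, -0.0, -1], [-0.117, -0.01, 0.0, 0.0, 0.0, -0.0, -1]] max mm 47.4 deg 0.0
[[-0.0, -0.0, 0.076, 0.0, 0.0, -0.0, -1], [-0.0, -0.0, 0.076, 0.0, 0.0, -0.0, -1], [-0.0, -0.0, 0.075, 0.0, 0.0, -0.0, -1], [-0.0, -0.0, 0.076, 0.0, 0.0, -0.0, -1]] max mm 30.4 deg 0.0
```

>>> {"method": "jog_arm", "body": {"plan": [[0, 0, -0.09, 0, 0, 0, -1], [0, 0, -0.09, 0, 0, 0, -1], [0, 0, -0.09, 0, 0, 0, -1], [0, 0, 0, 0, 0, 0, -1]]}}

```text
clock: 6.32
tool_pos: [0.5828, 0.2109, 0.1908]
tcp_rot: [3.136, 0.001, 1.827]
ft_force: [-0.8, 0.7, -1.7]
gripper_width: 0.256
grasp_force: 58.9
```

>>> {"method": "jog_arm", "body": {"plan": [[-0.117, -0.01, 0, 0, 0, 0, -1], [-0.117, -0.01, 0, 0, 0, 0, -1], [-0.117, -0.01, 0, 0, 0, 0, -1], [-0.118, -0.01, 0, 0, 0, 0, -1], [-0.117, -0.01, 0, 0, 0, 0, -1]]}}

```text
clock: 6.95
tool_pos: [0.6216, -0.0225, 0.1865]
tcp_rot: [-3.139, -0.001, 1.827]
ft_force: [0.4, -0.8, -1.2]
gripper_width: 0.252
grasp_force: 58.9
```

>>> {"method": "jog_arm", "body": {"plan": [[0, 0, 0.06, 0, 0, 0, -1], [0, 0, 0.08, 0, 0, 0, -1], [0, 0, 0.08, 0, 0, 0, -1], [0, 0, 0.05, 0, 0, 0, -1], [0, 0, 0.03, 0, 0, 0, -1]]}}

```text
clock: 7.58
tool_pos: [0.6211, -0.0209, 0.0658]
tcp_rot: [-3.139, -0.001, 1.827]
ft_force: [0.6, 0.7, -1.3]
gripper_width: 0.252
grasp_force: 58.9
```

Run:
```python
from h import *
np.set_printoptions(precision=4,suppress=True)
T=env.get_image('top');S=env.get_image('side')
o=env.get_obs();print(o['clock'],o['tool_pos'],o['tcp_rot'],o['ft_force'],o['gripper_width'])
im=np.zeros((600,800,3),np.uint8)
for (i,j),q in {(0,0):(T,200,185,80,60),(1,0):(T,285,165,80,60),(0,1):(S,200,240,100,75),(1,1):(S,250,200,100,75)}.items():
    im[j*300:j*300+300,i*400:i*400+400]=cv2.resize(q[0]['image'][q[2]:q[2]+q[4],q[1]:q[1]+q[3]],(400,300),interpolation=cv2.INTER_CUBIC)
save('c4.png',im)
```

```text
7.675 [ 0.6212 -0.0209  0.0664] [-3.1388 -0.0014  1.8272] [0.8916 0.0305 0.1393] 0.2502505233738211
```

View pics/c4.png

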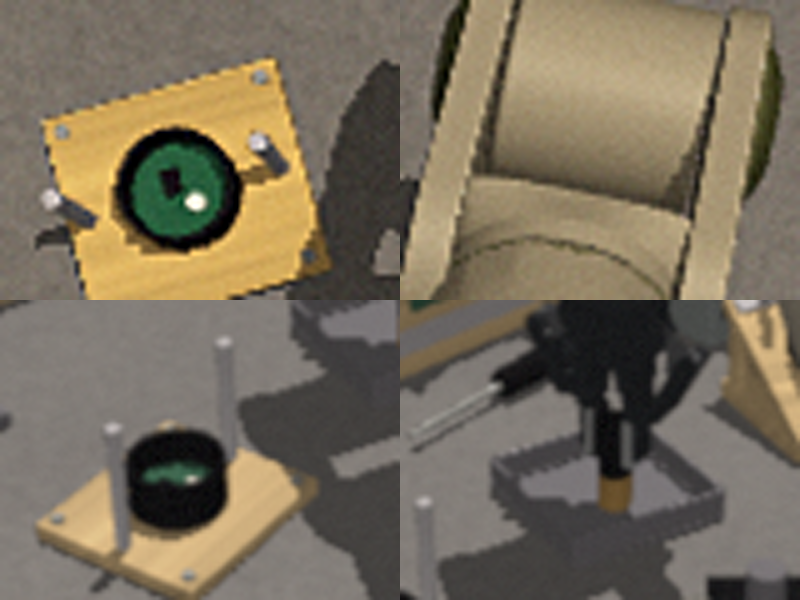

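>>> {"method": "jog_arm", "body": {"plan": [[0, 0, 0.006, 0, 0, 0, -1], [0, 0, 0, 0, 0, 0, 0], [0, 0, 0, 0, 0, 0, 0.3], [0, 0, 0, 0, 0, 0, 0.4], [0, 0, 0, 0, 0, 0, 0.4]]}}

```text
clock: 8.3
tool_pos: [0.6221, -0.0211, 0.0659]
tcp_rot: [3.141, 0.0, 1.827]
ft_force: [-0.0, -0.4, -0.4]
gripper_width: 0.701
grasp_force: 0.0
```

Run:
```python
from h import *
q=down(GY);o=env.get_obs();print(o['gripper_width'],o['tool_pos'])
s=plan([((.621,-.021,.2),q,.4,3),((.399,.265,.2),q,1,7),((.399,.265,.05),q,1,5)])
```

```text
0.7009722340494703 [ 0.62207071 -0.02108918  0.06588428]
[[0.0, -0.001, -0.112, 0.0, 0.0, -0.0, 0.4], [0.0, -0.001, -0.112, 0.0, 0.0, -0.0, 0.4], [0.001, -0.0, -0.111, 0.0, 0.0, -0.0, 0.4]] max mm 44.8 deg 0.0
[[0.119, -0.051, -0.0, 0.0, 0.0, -0.0, 1], [0.119, -0.051, -0.0, 0.0, 0.0, -0.0, 1], [0.119, -0.051, -0.0, 0.0, 0.0, -0.0, 1], [0.119, -0.051, -0.0, 0.0, 0.0, -0.0, 1], [0.119, -0.051, -0.0, 0.0, 0.0, -0.0, 1], [0.119, -0.05, -0.0, 0.0, 0.0, -0.0, 1], [0.118, -0.051, -0.0, 0.0, 0.0, -0.0, 1]] max mm 51.8 deg 0.0
[[0.0, -0.0, 0.075, 0.0, 0.0, -0.0, 1], [0.0, -0.0, 0.075, 0.0, 0.0, -0.0, 1], [0.0, -0.0, 0.075, 0.0, 0.0, -0.0, 1], [0.0, -0.0, 0.075, 0.0, 0.0, -0.0, 1], [0.0, -0.0, 0.075, 0.0, 0.0, -0.0, 1]] max mm 30.0 deg 0.0
```

>>> {"method": "jog_arm", "body": {"plan": [[0, 0, -0.112, 0, 0, 0, 0.4], [0, 0, -0.112, 0, 0, 0, 0.4], [0, 0, -0.112, 0, 0, 0, 0.4], [0, 0, 0, 0, 0, 0, 0.4]]}}

```text
clock: 8.8
tool_pos: [0.6232, -0.0213, 0.2039]
tcp_rot: [3.135, 0.003, 1.827]
ft_force: [-0.7, -0.5, -0.9]
gripper_width: 0.7
grasp_force: 0.0
```

>>> {"method": "jog_arm", "body": {"plan": [[0.119, -0.051, 0, 0, 0, 0, 0.6], [0.119, -0.051, 0, 0, 0, 0, 0.6], [0.119, -0.051, 0, 0, 0, 0, 0.6], [0.119, -0.051, 0, 0, 0, 0, 0.6], [0.119, -0.051, 0, 0, 0, 0, 0.6]]}}

```text
clock: 9.43
tool_pos: [0.4614, 0.1843, 0.1991]
tcp_rot: [-3.14, -0.0, 1.827]
ft_force: [-0.5, -0.1, 0.1]
gripper_width: 0.795
grasp_force: 0.0
```

>>> {"method": "jog_arm", "body": {"plan": [[0.119, -0.051, 0, 0, 0, 0, 0.6], [0.118, -0.05, 0, 0, 0, 0, 0.6], [0, 0, 0.09, 0, 0, 0, 0.6], [0, 0, 0.09, 0, 0, 0, 0.6], [0, 0, 0.09, 0, 0, 0, 0.6]]}}

```text
clock: 10.05
tool_pos: [0.3992, 0.2646, 0.0903]
tcp_rot: [-3.141, 0.0, 1.827]
ft_force: [1.0, 0.1, -0.4]
gripper_width: 0.798
grasp_force: 0.0
```

Run:
```python
from h import *
q=down(GY);o=env.get_obs();print(o['gripper_width'],o['tool_pos'])
s=plan([((.399,.265,.044),q,.6,3)])
```

```text
0.7982286305063842 [0.39918139 0.26462773 0.09026845]
[[0.0, -0.0, 0.039, -0.0, 0.0, -0.0, 0.6], [0.001, -0.0, 0.038, -0.0, 0.0, -0.0, 0.6], [0.0, -0.0, 0.039, -0.0, 0.0, -0.0, 0.6]] max mm 15.6 deg 0.0
```

>>> {"method": "jog_arm", "body": {"plan": [[0, 0, 0.04, 0, 0, 0, 0.6], [0, 0, 0.04, 0, 0, 0, 0.6], [0, 0, 0.035, 0, 0, 0, 0.6], [0, 0, 0, 0, 0, 0, 0]]}}

```text
clock: 10.55
tool_pos: [0.3992, 0.2645, 0.045]
tcp_rot: [-3.139, 0.0, 1.827]
ft_force: [-0.1, 0.1, 0.0]
gripper_width: 0.604
grasp_force: 0.0
```

>>> {"method": "jog_arm", "body": {"plan": [[0, 0, 0, 0, 0, 0, -1], [0, 0, 0, 0, 0, 0, -1], [0, 0, 0, 0, 0, 0, -1], [0, 0, 0, 0, 0, 0, -1], [0, 0, 0, 0, 0, 0, -1]]}}

```text
clock: 11.18
tool_pos: [0.4003, 0.2649, 0.0468]
tcp_rot: [3.14, -0.0, 1.827]
ft_force: [-0.9, -0.6, 6.0]
gripper_width: 0.286
grasp_force: 59.5
```

Run:
```python
from h import *
q=down(GY);o=env.get_obs();print(o['gripper_width'],o['tool_pos'],o['ft_force'])
s=plan([((.399,.265,.18),q,-1,4),((.581,.2105,.18),q,-1,5),((.581,.2105,.105),q,-1,3)])
```

```text
0.2855013512565699 [0.40029779 0.26486284 0.04680353] [-0.86855197 -0.60891461  5.99257854]
[[0.0, -0.001, -0.083, 0.0, -0.0, -0.0, -1], [0.0, -0.001, -0.083, 0.0, -0.0, -0.0, -1], [0.001, -0.0, -0.083, 0.0, -0.0, -0.0, -1], [0.0, -0.001, -0.084, 0.0, -0.0, -0.0, -1]] max mm 33.6 deg 0.0
[[-0.049, 0.081, 0.0, 0.0, -0.0, -0.0, -1], [-0.049, 0.081, 0.0, 0.0, -0.0, -0.0, -1], [-0.05, 0.081, 0.0, 0.0, -0.0, -0.0, -1], [-0.049, 0.082, 0.0, 0.0, -0.0, -0.0, -1], [-0.05, 0.081, 0.001, 0.0, -0.0, -0.0, -1]] max mm 38.2 deg 0.0
[[0.0, -0.0, 0.062, 0.0, -0.0, -0.0, -1], [0.0, -0.0, 0.063, 0.0, -0.0, -0.0, -1], [0.0, -0.0, 0.062, 0.0, -0.0, -0.0, -1]] max mm 25.2 deg 0.0
```

>>> {"method": "jog_arm", "body": {"plan": [[0, 0, -0.083, 0, 0, 0, -1], [0, 0, -0.083, 0, 0, 0, -1], [0, 0, -0.083, 0, 0, 0, -1], [0, 0, -0.083, 0, 0, 0, -1], [-0.049, 0.081, 0, 0, 0, 0, -1]]}}

```text
clock: 11.8
tool_pos: [0.4363, 0.2548, 0.1816]
tcp_rot: [3.137, -0.0, 1.83]
ft_force: [0.2, 0.3, -0.8]
gripper_width: 0.282
grasp_force: 59.2
```

>>> {"method": "jog_arm", "body": {"plan": [[-0.049, 0.081, 0, 0, 0, 0, -1], [-0.05, 0.081, 0, 0, 0, 0, -1], [-0.049, 0.081, 0, 0, 0, 0, -1], [-0.049, 0.081, 0, 0, 0, 0, -1], [0, 0, 0.06, 0, 0, 0, -1]]}}

```text
clock: 12.42
tool_pos: [0.584, 0.2096, 0.1555]
tcp_rot: [3.138, 0.001, 1.825]
ft_force: [-0.5, -0.2, -1.1]
gripper_width: 0.286
grasp_force: 59.2
```

>>> {"method": "jog_arm", "body": {"plan": [[0, 0, 0.06, 0, 0, 0, -1], [0, 0, 0.045, 0, 0, 0, -1], [0, 0, 0, 0, 0, 0, -1]]}}

```text
clock: 12.8
tool_pos: [0.5809, 0.2106, 0.1118]
tcp_rot: [-3.139, -0.0, 1.827]
ft_force: [0.7, 0.7, -0.2]
gripper_width: 0.282
grasp_force: 59.2
```

Run:
```python
from h import *
np.set_printoptions(precision=4,suppress=True)
T=env.get_image('top');S=env.get_image('side')
import pickle;pickle.dump((T,S),open('p1.pkl','wb'))
o=env.get_obs();print(o['clock'],o['tool_pos'],o['tcp_rot'],o['ft_force'],o['gripper_width'])
im=np.zeros((600,800,3),np.uint8)
for (i,j),q in {(0,0):(T,200,185,80,60),(1,0):(T,385,270,80,60),(0,1):(S,200,225,80,60),(1,1):(S,320,200,120,90)}.items():
    im[j*300:j*300+300,i*400:i*400+400]=cv2.resize(q[0]['image'][q[2]:q[2]+q[4],q[1]:q[1]+q[3]],(400,300),interpolation=cv2.INTER_CUBIC)
save('c5.png',im)
for n in('small_cover','small_cover_seat'): print(n,[[(np.round(d['at'],1).tolist(),round(d['p'],2)) for d in env.tip_of(n,p)[:4]] for p in (T,S)])
```

```text
12.9 [0.5819 0.2107 0.1137] [3.1404 0.0001 1.8273] [ 0.7412  0.8515 -0.1688] 0.2791775894565343
small_cover [[([178.2, 323.8], 0.73), ([234.1, 220.9], 0.5), ([336.1, 146.8], 0.48)], [([309.4, 366.6], 0.85), ([242.6, 273.5], 0.73), ([259.1, 384.0], 0.67), ([303.1, 248.3], 0.64)]]
small_cover_seat [[([175.7, 319.9], 0.57), ([234.2, 216.3], 0.49)], [([304.1, 364.1], 0.79), ([244.7, 266.1], 0.71), ([260.6, 377.6], 0.69)]]
```

View pics/c5.png

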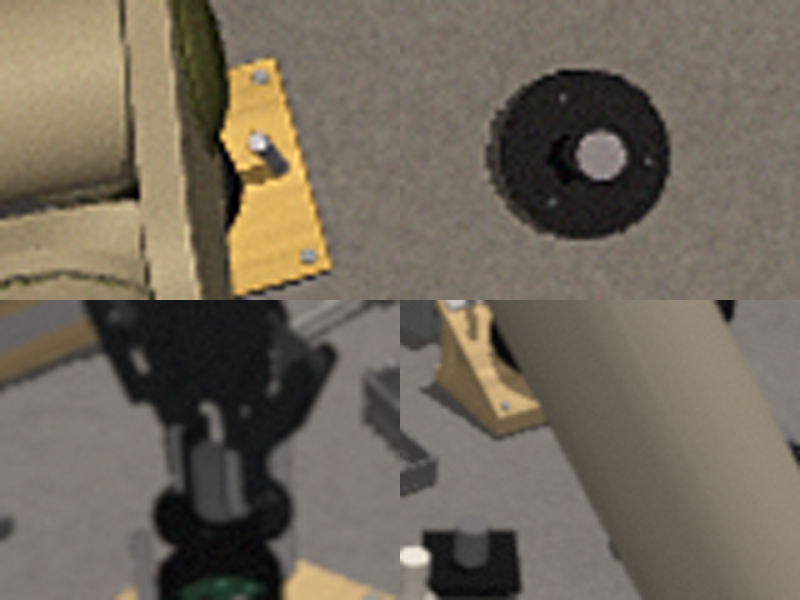

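Run:
```python
from h import *
import pickle
T,S=pickle.load(open('p1.pkl','rb'))
def ext(p,c,r):
    a=np.linspace(0,6.283,90);q=np.array([proj(p,(c[0]+r*np.cos(t),c[1]+r*np.sin(t),c[2])) for t in a]);return q.min(0).round(1),q.max(0).round(1)
print('flange top S',ext(S,(.5819,.2107,.0862),.034),'bot',ext(S,(.5819,.2107,.0802),.034))
print('nest S',ext(S,(.5819,.2107,.046),.031),'T',ext(T,(.5819,.2107,.046),.031))
# J of side at rim
for d in ((.01,0,0),(0,.01,0),(0,0,.01)):
  print([np.round(np.subtract(proj(p,np.array([.582,.211,.046])+d),proj(p,[.582,.211,.046])),2) for p in (T,S)])
g=cv2.cvtColor(S['image'],cv2.COLOR_RGB2GRAY); print(g[262:290:2,222:268])
```

```text
flange top S (array([228.4, 256.6]), array([257.1, 273. ])) bot (array([228.6, 258.6]), array([257.2, 275.1]))
nest S (array([231. , 270.7]), array([256.7, 285.9])) T (array([223. , 209.9]), array([246.9, 233.5]))
[array([-0.01, -3.81]), array([-2.51, -1.79])]
[array([-3.84,  0.08]), array([-3.31,  1.69])]
[array([-0.69, -0.53]), array([-0.25, -3.32])]
[[125 125 128 126 126 124 124 123 126 124 110  78  59  78  65  25  38  57
   65  68  68  68  59  77  91  80  50  26  22  22  18  22  25  26  49  86
  110 120 124 125 122 124 124 121 122 121]
 [123 124 125 125 125 124 125 127 113  78  34  16  16  16  19  16  29  55
   66  65  68  67  59  70  89  86  59  29  24  31  30  36  43  34  24  40
   89 119 125 124 123 122 125 124 121 122]
 [124 124 126 123 125 126 124 123  89  32   9   9  13  17  12   9  26  52
   64  67  71  69  65  67  80  90  76  59  35  26  25  24  23  21  26  27
   70 111 125 125 125 124 124 121 123 124]
 [123 124 123 121 121 122 124 113  74  19  11  14  11  14  11  14   8  19
   39  54  62  63  65  58  52  49  42  27  12  15  20  25  22  23  22  26
   72 110 126 124 124 12
[... 1229 characters left out ...]
6  39  43
   46  45  47  57  61  53  45  45  47  63  62  42  30  17   9  21  78 158
  187 185 182 183 183 183 182 181 183 183]
 [125 145 164 169 163 133 109 111 103  69  20  15  14  16  32  42  45  39
   31  32  37  45  46  48  66  91  82  58  35  18  16   8  12  18  82 154
  184 184 183 185 185 184 183 183 181 179]
 [163 171 176 178 174 143 110 107 105  76  29   9  14  15  18  15  16  14
   13  11  13  17  16  21  25  27  19  14  12  16  16   9  16  13  59 149
  182 184 184 185 185 183 181 179 181 183]
 [177 175 174 173 175 152 119 109 107  83  40  13   9  11  13  17  14  13
   16  11  17   7  16  12  14  14   7  14  11  14   9  18  11  11  50 144
  186 185 185 183 181 181 183 183 183 179]]
```

>>> {"method": "jog_arm", "body": {"plan": [[0.004, 0, 0.03, 0, 0, 0, -1], [0, 0, 0.02, 0, 0, 0, -1], [0, 0, 0.013, 0, 0, 0, -1], [0, 0, 0, 0, 0, 0, -1]]}}

```text
clock: 13.6
tool_pos: [0.581, 0.2121, 0.0872]
tcp_rot: [-3.141, -0.0, 1.827]
ft_force: [-0.3, 0.2, 1.3]
gripper_width: 0.281
grasp_force: 59.2
```

>>> {"method": "jog_arm", "body": {"plan": [[0, 0, 0.006, 0, 0, 0, -1], [0, 0, 0.006, 0, 0, 0, -1], [0, 0, 0, 0, 0, 0, -1]]}}

```text
clock: 13.98
tool_pos: [0.5818, 0.2124, 0.0832]
tcp_rot: [3.139, -0.0, 1.827]
ft_force: [4.3, 2.0, -0.4]
gripper_width: 0.281
grasp_force: 59.2
```

>>> {"method": "jog_arm", "body": {"plan": [[0, 0.003, 0.004, 0, 0, 0, -1], [0, 0, 0.004, 0, 0, 0, -1], [0, 0, 0, 0, 0, 0, -1]]}}

```text
clock: 14.35
tool_pos: [0.5824, 0.2126, 0.0808]
tcp_rot: [3.141, 0.0, 1.827]
ft_force: [-1.3, 0.9, 10.1]
gripper_width: 0.284
grasp_force: 60.3
```

>>> {"method": "jog_arm", "body": {"plan": [[0, 0, 0.003, 0, 0, 0, -1], [0, 0, 0, 0, 0, 0, -1], [0, 0, 0, 0, 0, 0, -1]]}}

```text
clock: 14.72
tool_pos: [0.5824, 0.2126, 0.0807]
tcp_rot: [3.141, 0.0, 1.827]
ft_force: [-6.4, 0.3, 18.7]
gripper_width: 0.282
grasp_force: 61.3
```

Run:
```python
from h import *
o=env.get_obs();print(o['tool_pos'],o['ft_force'],o['moment'])
S=env.get_image('side');save('c6.png',cv2.resize(S['image'][225:285,200:280],(800,600),interpolation=cv2.INTER_CUBIC))
```

```text
[0.58238092 0.2125751  0.08072446] [-6.40351073  0.30250727 18.72980341] [-0.04774132  1.04931703 -0.06211519]
```

View pics/c6.png

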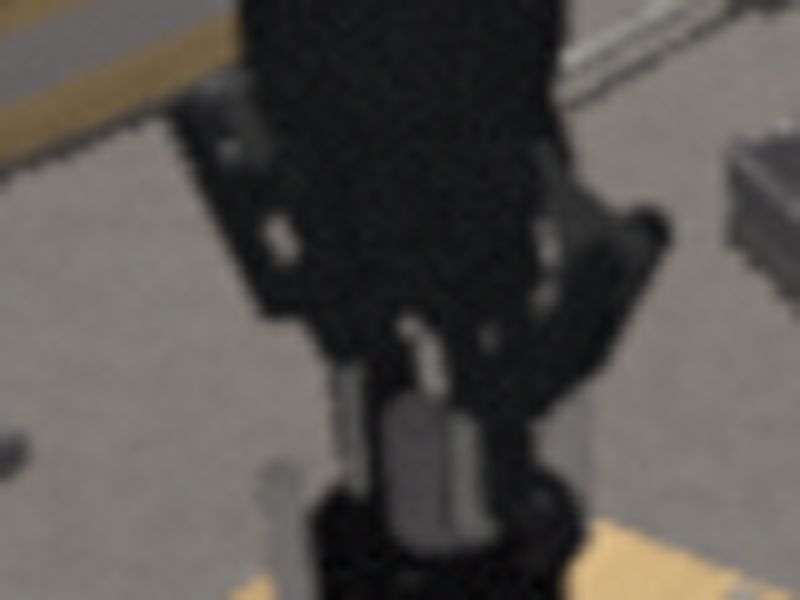

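>>> {"method": "jog_arm", "body": {"plan": [[0, -0.001, -0.003, 0, 0, 0, -1], [0, 0, 0, 0, 0, 0, -0.2], [0, 0, 0, 0, 0, 0, 0.2], [0, 0, 0, 0, 0, 0, 0.3], [0, 0, 0, 0, 0, 0, 0.3]]}}

```text
clock: 15.4
tool_pos: [0.5818, 0.2123, 0.0795]
tcp_rot: [-3.141, -0.0, 1.827]
ft_force: [-0.5, -0.3, 0.1]
gripper_width: 0.656
grasp_force: 0.0
```

>>> {"method": "jog_arm", "body": {"plan": [[0, 0, -0.05, 0, 0, 0, 0.3], [0, 0, -0.1, 0, 0, 0, 0.3], [0, 0, -0.14, 0, 0, 0, 0.4], [0, 0, -0.14, 0, 0, 0, 0.4], [-0.1, 0, 0, 0, 0, 0, 0.4]]}}

```text
clock: 16.02
tool_pos: [0.5929, 0.1752, 0.2567]
tcp_rot: [3.133, 0.001, 1.831]
ft_force: [0.5, -0.7, -1.5]
gripper_width: 0.694
grasp_force: 0.0
```

Run:
```python
from h import *
o=env.get_obs();print(o['tool_pos'],o['tcp_rot'],o['joint_positions'])
# large cover at yaw chosen so slope carry keeps yaw SY
plan([((.40,-.10,.24),down((SY+np.pi/2)),.6,15)])
```

```text
[0.59288538 0.175162   0.25672139] [3.13281569e+00 1.06840165e-03 1.83070205e+00] [ 9.78804290e-02  5.16296250e-01  1.19164627e+00  3.65376840e-04
  1.42481578e+00 -1.62081534e-01]
[[-0.036, -0.043, 0.002, 0.0, -0.0, 0.011, 0.6], [-0.038, -0.042, 0.002, 0.0, -0.0, 0.011, 0.6], [-0.039, -0.04, 0.003, 0.0, -0.0, 0.011, 0.6], [-0.04, -0.039, 0.002, 0.0, -0.0, 0.011, 0.6], [-0.042, -0.037, 0.003, 0.0, -0.0, 0.011, 0.6], [-0.043, -0.036, 0.002, 0.0, -0.0, 0.011, 0.6], [-0.044, -0.035, 0.003, 0.0, -0.0, 0.011, 0.6], [-0.045, -0.033, 0.002, 0.0, -0.0, 0.012, 0.6], [-0.046, -0.031, 0.003, 0.0, -0.0, 0.011, 0.6], [-0.048, -0.03, 0.002, 0.0, -0.0, 0.012, 0.6], [-0.049, -0.028, 0.003, 0.001, -0.0, 0.011, 0.6], [-0.049, -0.026, 0.003, 0.0, -0.0, 0.012, 0.6], [-0.05, -0.024, 0.002, 0.001, -0.0, 0.011, 0.6], [-0.051, -0.022, 0.003, 0.0, -0.0, 0.012, 0.6], [-0.053, -0.021, 0.002, 0.001, -0.001, 0.011, 0.6]] max mm 22.8 deg 2.2
```

Run:
```python
from h import *
q=down(SY)
plan([((.368,-.272,.2),q,.6,15)])
S=env.get_image('side');T=env.get_image('top')
for n in('large_cover','small_cover'):print([[(np.round(d['at'],1).tolist(),round(d['p'],2)) for d in env.tip_of(n,p)[:4]] for p in (T,S)])
```

```text
[[-0.062, -0.055, 0.009, 0.0, -0.0, 0.045, 0.6], [-0.07, -0.046, 0.009, 0.0, -0.0, 0.045, 0.6], [-0.075, -0.036, 0.009, 0.0, -0.0, 0.045, 0.6], [-0.08, -0.025, 0.009, 0.0, -0.0, 0.045, 0.6], [-0.082, -0.013, 0.009, 0.0, -0.0, 0.044, 0.6], [-0.084, -0.002, 0.009, 0.0, -0.0, 0.045, 0.6], [-0.083, 0.01, 0.009, 0.0, -0.0, 0.044, 0.6], [-0.081, 0.021, 0.009, 0.0, -0.0, 0.045, 0.6], [-0.077, 0.032, 0.009, 0.0, -0.0, 0.044, 0.6], [-0.072, 0.043, 0.009, 0.0, -0.0, 0.045, 0.6], [-0.065, 0.052, 0.009, -0.0, -0.001, 0.044, 0.6], [-0.057, 0.061, 0.009, -0.0, -0.0, 0.045, 0.6], [-0.048, 0.068, 0.009, -0.0, -0.001, 0.044, 0.6], [-0.038, 0.074, 0.01, -0.0, -0.0, 0.045, 0.6], [-0.027, 0.079, 0.01, -0.0, -0.001, 0.044, 0.6]] max mm 33.8 deg 8.1
[[([418.5, 299.2], 0.67), ([152.9, 276.7], 0.53)], [([320.3, 321.4], 0.53)]]
[[([178.1, 320.3], 0.87), ([233.4, 220.0], 0.59)], [([302.8, 250.5], 0.75), ([242.7, 286.0], 0.73), ([261.5, 385.4], 0.59), ([306.2, 369.7], 0.58)]]
```

>>> {"method": "jog_arm", "body": {"plan": [[-0.062, -0.055, 0.009, 0, 0, 0.045, 0.6], [-0.07, -0.046, 0.009, 0, 0, 0.045, 0.6], [-0.075, -0.036, 0.009, 0, 0, 0.045, 0.6], [-0.08, -0.025, 0.009, 0, 0, 0.045, 0.6], [-0.082, -0.013, 0.009, 0, 0, 0.044, 0.6]]}}

```text
clock: 16.95
tool_pos: [0.516, 0.0249, 0.2334]
tcp_rot: [-3.141, 0.0, 1.12]
ft_force: [-0.1, -0.4, 0.2]
gripper_width: 0.802
grasp_force: 0.0
```

>>> {"method": "jog_arm", "body": {"plan": [[-0.084, -0.002, 0.009, 0, 0, 0.045, 0.6], [-0.083, 0.01, 0.009, 0, 0, 0.044, 0.6], [-0.081, 0.021, 0.009, 0, 0, 0.045, 0.6], [-0.077, 0.032, 0.009, 0, 0, 0.044, 0.6], [-0.072, 0.043, 0.009, 0, 0, 0.045, 0.6]]}}

```text
clock: 17.58
tool_pos: [0.4402, -0.1243, 0.2155]
tcp_rot: [-3.141, 0.0, 0.419]
ft_force: [-0.3, 0.4, -0.3]
gripper_width: 0.799
grasp_force: 0.0
```

>>> {"method": "jog_arm", "body": {"plan": [[-0.065, 0.052, 0.009, 0, 0, 0.044, 0.6], [-0.057, 0.061, 0.009, 0, 0, 0.045, 0.6], [-0.048, 0.068, 0.009, 0, 0, 0.044, 0.6], [-0.038, 0.074, 0.01, 0, 0, 0.045, 0.6], [-0.027, 0.079, 0.01, 0, 0, 0.044, 0.6]]}}

```text
clock: 18.2
tool_pos: [0.3651, -0.2731, 0.1967]
tcp_rot: [-3.141, 0.0, -0.278]
ft_force: [1.1, 0.3, 0.3]
gripper_width: 0.805
grasp_force: 0.0
```

Run:
```python
from h import *
q=down(SY)
S=env.get_image('side');T=env.get_image('top')
o=env.get_obs();print(o['tool_pos'],o['tcp_rot'],o['joint_positions'])
for n in('large_cover','small_cover','test_plug_mid'):print([[(np.round(d['at'],1).tolist(),round(d['p'],2)) for d in env.tip_of(n,p)[:4]] for p in (T,S)])
plan([((.368,-.272,.045),q,.6,5)])
im=np.zeros((600,800,3),np.uint8)
for (i,j),q in {(0,0):(T,200,185,80,60),(1,0):(S,340,170,120,90),(0,1):(S,200,225,80,60),(1,1):(T,285,165,80,60)}.items():
    im[j*300:j*300+300,i*400:i*400+400]=cv2.resize(q[0]['image'][q[2]:q[2]+q[4],q[1]:q[1]+q[3]],(400,300),interpolation=cv2.INTER_CUBIC)
save('c7.png',im)
```

```text
[ 0.36456222 -0.27411478  0.19635827] [-3.14136825e+00  8.08427097e-04 -2.78967580e-01] [-9.02387749e-01  2.19410802e-01  1.77809575e+00 -3.18215345e-04
  1.14487348e+00  9.47507837e-01]
[[([418.8, 301.9], 0.74)], [([432.2, 256.7], 0.98)]]
[[([178.2, 321.9], 0.9), ([215.8, 331.9], 0.83), ([233.3, 223.0], 0.69), ([418.2, 299.1], 0.24)], [([245.2, 285.6], 0.91), ([309.8, 372.4], 0.71), ([259.8, 383.3], 0.7)]]
[[([327.1, 208.3], 0.43)], [([302.0, 239.2], 0.62)]]
[[0.001, -0.0, 0.076, -0.0, -0.0, -0.0, 0.6], [0.001, -0.0, 0.076, -0.0, -0.0, -0.0, 0.6], [0.001, -0.0, 0.076, -0.0, -0.0, -0.0, 0.6], [0.001, -0.001, 0.076, -0.0, -0.0, -0.0, 0.6], [0.001, -0.0, 0.076, -0.0, -0.0, -0.0, 0.6]] max mm 30.4 deg 0.0
```

View pics/c7.png

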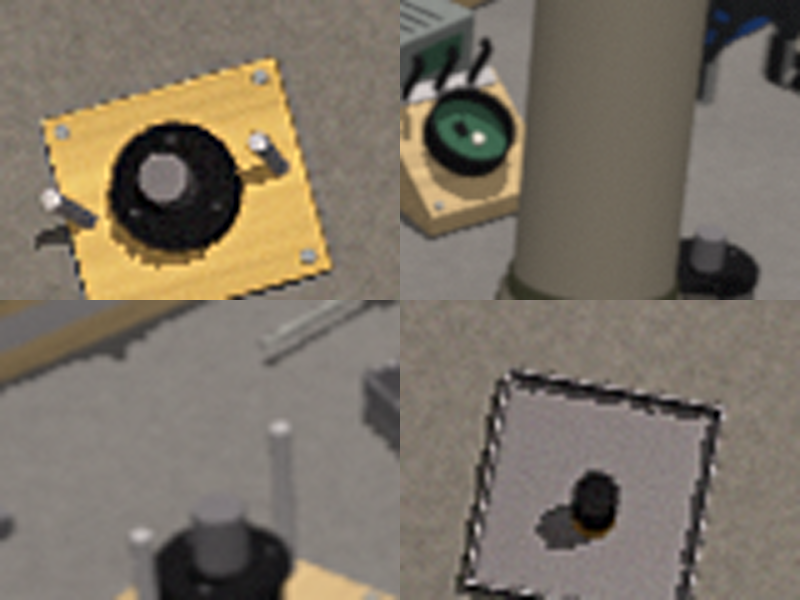

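Run:
```python
from h import *
import pickle
np.set_printoptions(precision=4,suppress=True)
T,S=pickle.load(open('p0.pkl','rb'))
print(tri([ray(T,(424.8,300.6)),ray(S,(433.2,241.7))]),tri([ray(T,(420.5,300)),ray(S,(432.2,256.7))]))
```

```text
(array([ 0.3677, -0.275 ,  0.0402]), [np.float64(0.00011956867555096299), np.float64(0.00011956867555101016)]) (array([ 0.3662, -0.2764, -0.0096]), [np.float64(0.0016929661835804626), np.float64(0.0016929661835806235)])
```

>>> {"method": "jog_arm", "body": {"plan": [[0.008, -0.004, 0.08, 0, 0, 0, 0.6], [0, 0, 0.08, 0, 0, 0, 0.6], [0, 0, 0.08, 0, 0, 0, 0.6], [0, 0, 0.02, 0, 0, 0, 0.6], [0, 0, 0, 0, 0, 0, 0.6]]}}

```text
clock: 19.23
tool_pos: [0.3691, -0.272, 0.0933]
tcp_rot: [3.142, -0.0, -0.274]
ft_force: [-0.7, 0.1, 0.2]
gripper_width: 0.801
grasp_force: 0.0
```

>>> {"method": "jog_arm", "body": {"plan": [[-0.002, 0, 0.05, 0, 0, 0, 0.5], [0, 0, 0.05, 0, 0, 0, 0.5], [0, 0, 0.021, 0, 0, 0, 0.5], [0, 0, 0, 0, 0, 0, 0.2]]}}

```text
clock: 19.73
tool_pos: [0.3683, -0.2721, 0.045]
tcp_rot: [3.141, -0.001, -0.274]
ft_force: [-0.5, 0.0, 0.2]
gripper_width: 0.6
grasp_force: 0.0
```

>>> {"method": "jog_arm", "body": {"plan": [[0, 0, 0, 0, 0, 0, -1], [0, 0, 0, 0, 0, 0, -1], [0, 0, 0, 0, 0, 0, -1], [0, 0, 0, 0, 0, 0, -1], [0, 0, 0, 0, 0, 0, -1]]}}

```text
clock: 20.35
tool_pos: [0.3684, -0.2723, 0.0456]
tcp_rot: [3.141, -0.001, -0.274]
ft_force: [-1.6, 0.7, 6.7]
gripper_width: 0.286
grasp_force: 58.7
```

Run:
```python
from h import *
np.set_printoptions(precision=4,suppress=True)
import pickle
T,S=pickle.load(open('p0.pkl','rb'))
o=env.get_obs();print(o['gripper_width'],o['tool_pos'],o['ft_force'])
# slope rim fit check: project outer dia-80 circle for candidate centre, compare with observed extents
ps=SY;sx=R.from_euler('z',ps)*R.from_euler('y',-np.pi/6)
def ext(p,c,r):
    a=np.linspace(0,6.283,90);q=np.array([proj(p,np.array(c)+sx.apply([r*np.cos(t),r*np.sin(t),0])) for t in a]);return q.min(0).round(1),q.max(0).round(1)
for c in [(.5984,-.2321,.0713),(.5984,-.2321,.0743)]:
    print(c,'T out',ext(T,c,.04),'S out',ext(S,c,.04),'S bore',ext(S,c,.036))
    for y in(-35,0,35): print('stub tip',y,[np.round(proj(p,np.array(c)+sx.apply([.056,y/1000,.03])),1) for p in(T,S)])
    for a in(-65,65):
        for b in(-65,65): print('corner',a,b,[np.round(proj(p,np.array(c)+sx.apply([a/1000,b/1000,-.028])),1) for p in(T,S)])
```

```text
0.2859835433357361 [ 0.3684 -0.2723  0.0456] [-1.6002  0.7423  6.7147]
(0.5984, -0.2321, 0.0713) T out (array([390.8, 195.2]), array([422.8, 224.8])) S out (array([347.8, 195.6]), array([373.7, 218.6])) S bore (array([349.1, 196.8]), array([372.4, 217.4]))
stub tip -35 [array([428.2, 196.9]), array([365.8, 183.4])]
stub tip 0 [array([414.2, 193.4]), array([355.7, 185.8])]
stub tip 35 [array([400.3, 189.9]), array([345.5, 188.3])]
corner -65 -65 [array([422.7, 234.8]), array([385.7, 225. ])]
corner -65 65 [array([375.2, 222.8]), array([348.5, 235.6])]
corner 65 -65 [array([438.6, 189.4]), array([366.5, 190.1])]
corner 65 65 [array([388.8, 177. ]), array([329.7, 199.2])]
(0.5984, -0.2321, 0.0743) T out (array([391., 195.]), array([423. , 224.6])) S out (array([347.8, 194.7]), array([373.8, 217.7])) S bore (array([349.1, 195.9]), array([372.5, 216.5]))
stub tip -35 [array([428.5, 196.7]), array([365.9, 182.5])]
stub tip 0 [array([414.5, 193.2]), array([355.8, 184.9])]
stub tip 35 [array([400.5, 189.7]), array([345.5, 187.3])]
corner -65 -65 [array([422.9, 234.7]), array([385.8, 224.2])]
corner -65 65 [array([375.4, 222.7]), array([348.6, 234.7])]
corner 65 -65 [array([438.9, 189.2]), array([366.5, 189.2])]
corner 65 65 [array([389. , 176.7]), array([329.8, 198.3])]
```

Run:
```python
from h import *
np.set_printoptions(precision=4,suppress=True)
import pickle
from scipy.optimize import least_squares
T,S=pickle.load(open('p0.pkl','rb'))
C=[(T,(65,65),(388.7,178.3)),(T,(65,-65),(437.5,190.3)),(T,(-65,65),(375.5,224)),(S,(65,65),(330.5,199)),(S,(65,-65),(368,189.5)),(S,(-65,65),(351.1,234)),(S,(-65,-65),(385.5,223.5))]
# sub-fit options
def res(v,dz=0,full=True):
    c=v[:3];sx=R.from_euler('z',v[3])*R.from_euler('y',-np.pi/6)
    e=[np.subtract(proj(p,c+sx.apply([a/1000,b/1000,-.028])),o) for p,(a,b),o in C]
    def ext(p,r):
        a=np.linspace(0,6.283,120);q=np.array([proj(p,c+sx.apply([r*np.cos(t),r*np.sin(t),0])) for t in a]);return q.min(0),q.max(0)
    if full:
        lo,hi=ext(T,.04);e.append([lo[0]-390.5,hi[0]-422.5]);e.append([hi[1]-226.1,0])
        lo,hi=ext(S,.036);e+= [lo-(349.5,197.1),hi-(372.5,216.9)]
    return np.ravel(e)
for f in(False,True):
    r=least_squares(res,[.597,-.232,.075,SY],kwargs=dict(full=f),loss='soft_l1');print(r.x,r.fun.round(1))
```

```text
[ 0.5944 -0.2316  0.0763 -0.2579] [-0.2  0.1  1.1 -0.1 -0.1  0.5 -0.  -0.6 -1.  -0.4 -1.3  0.8  1.3  0.5]
[ 0.5948 -0.2309  0.0753 -0.2611] [-0.4 -0.   0.8 -0.1 -0.4  0.3 -0.3 -0.3 -1.2 -0.1 -1.6  1.1  1.   0.8
  0.2  0.2 -0.1  0.   0.3 -1.   0.7 -0.1]
```

>>> {"method": "jog_arm", "body": {"plan": [[0, 0, -0.06, 0, 0, 0, -1], [0, 0, -0.12, 0, 0, 0, -1], [0, 0, -0.12, 0, 0, 0, -1], [0, 0, -0.1, 0, 0, 0, -1], [0, 0, 0, 0, 0, 0, -1]]}}

```text
clock: 20.98
tool_pos: [0.3688, -0.2727, 0.2074]
tcp_rot: [3.138, -0.005, -0.274]
ft_force: [-0.1, -0.6, -2.1]
gripper_width: 0.28
grasp_force: 59.1
```

```bash
sed -i 's/SY=-0.272/SY=-0.262/' h.py
python3 - <<'E'
from h import *
np.set_printoptions(precision=4,suppress=True)
q=slopeR();n=-q.apply([0,0,1]);c=np.array([.595,-.2305,.077]);print(n)
s=plan([(c+.12*n,q,-1,7),(c+.072*n,q,-1,3)])
E
```

```text
[-0.4829  0.1295  0.866 ]
[[0.052, -0.036, 0.01, 0.0, 0.024, -0.001, -1], [0.051, -0.036, 0.013, 0.0, 0.024, -0.0, -1], [0.05, -0.036, 0.017, 0.0, 0.023, -0.0, -1], [0.049, -0.036, 0.021, 0.001, 0.024, -0.001, -1], [0.048, -0.036, 0.025, 0.0, 0.023, -0.0, -1], [0.045, -0.036, 0.028, 0.001, 0.024, -0.001, -1], [0.044, -0.035, 0.032, 0.0, 0.023, -0.0, -1]] max mm 26.0 deg 4.3
[[-0.0, -0.0, 0.04, 0.0, 0.0, -0.0, -1], [-0.0, -0.0, 0.04, 0.0, 0.0, -0.0, -1], [-0.0, -0.0, 0.04, 0.0, 0.0, -0.0, -1]] max mm 16.0 deg 0.0
```

>>> {"method": "jog_arm", "body": {"plan": [[0.052, -0.036, 0.01, 0, 0.024, -0.001, -1], [0.051, -0.036, 0.013, 0, 0.024, 0, -1], [0.05, -0.036, 0.017, 0, 0.023, 0, -1], [0.049, -0.036, 0.021, 0.001, 0.024, -0.001, -1], [0.048, -0.036, 0.025, 0, 0.023, 0, -1]]}}

```text
clock: 21.6
tool_pos: [0.4884, -0.2299, 0.1843]
tcp_rot: [-3.139, -0.371, -0.269]
ft_force: [0.3, -0.2, -0.8]
gripper_width: 0.277
grasp_force: 59.1
```

>>> {"method": "jog_arm", "body": {"plan": [[0.045, -0.036, 0.028, 0.001, 0.024, -0.001, -1], [0.044, -0.035, 0.032, 0, 0.023, 0, -1], [0, 0, 0, 0, 0, 0, -1]]}}

```text
clock: 21.98
tool_pos: [0.5359, -0.2131, 0.1759]
tcp_rot: [-3.136, -0.515, -0.265]
ft_force: [-0.4, -0.2, -2.5]
gripper_width: 0.283
grasp_force: 59.1
```

Run:
```python
from h import *
np.set_printoptions(precision=4,suppress=True)
q=slopeR();n=-q.apply([0,0,1]);c=np.array([.595,-.2305,.077])
o=env.get_obs();print(o['clock'],o['tool_pos'],o['tcp_rot'],q.as_euler('xyz'),o['joint_positions'],o['gripper_width'])
s=plan([(c+.065*n,q,-1,4)])
```

```text
21.975 [ 0.5359 -0.2131  0.1759] [-3.1359 -0.5149 -0.265 ] [ 3.1416 -0.5236 -0.262 ] [-0.6634  0.3007  1.8218  0.3712  0.5719  0.9029] 0.2833055647114908
[[0.003, 0.001, 0.032, -0.0, 0.001, -0.0, -1], [0.003, 0.001, 0.032, -0.0, 0.001, -0.0, -1], [0.002, 0.001, 0.032, -0.001, 0.0, -0.0, -1], [0.002, 0.001, 0.033, -0.0, 0.001, -0.001, -1]] max mm 13.2 deg 0.3
```

>>> {"method": "jog_arm", "body": {"plan": [[0.003, 0.001, 0.032, 0, 0.001, 0, -1], [0.003, 0.001, 0.032, 0, 0.001, 0, -1], [0.002, 0.001, 0.032, -0.001, 0, 0, -1], [0.002, 0.001, 0.032, 0, 0.001, 0, -1], [0, 0, 0, 0, 0, 0, -1]]}}

```text
clock: 22.6
tool_pos: [0.5639, -0.2231, 0.134]
tcp_rot: [-3.14, -0.526, -0.266]
ft_force: [-0.2, 0.4, -0.4]
gripper_width: 0.281
grasp_force: 59.1
```

Run:
```python
from h import *
np.set_printoptions(precision=4,suppress=True)
q=slopeR();n=-q.apply([0,0,1]);c=np.array([.595,-.2305,.077])
T=env.get_image('top');S=env.get_image('side')
import pickle;pickle.dump((T,S),open('p2.pkl','wb'))
o=env.get_obs();t=np.array(o['tool_pos']);Q=R.from_euler('xyz',o['tcp_rot']);print(o['clock'],t,o['tcp_rot'],o['ft_force'])
print('err tool frame mm',q.inv().apply(c+.065*n-t)*1000, 'tilt err',(Q.inv()*q).as_rotvec())
F=t+Q.apply([0,0,.0336-.006])  # flange top
def ext(p,c,r,q):
    a=np.linspace(0,6.283,90);z=np.array([proj(p,c+q.apply([r*np.cos(u),r*np.sin(u),0])) for u in a]);return z.min(0).round(1),z.max(0).round(1)
print('flange top S',ext(S,F,.044,Q),'T',ext(T,F,.044,Q));print('rim S',ext(S,c,.04,q),'T',ext(T,c,.04,q))
im=np.zeros((600,800,3),np.uint8)
im[:,:400]=cv2.resize(S['image'][165:255,320:380],(400,600),interpolation=cv2.INTER_CUBIC)
im[:,400:]=cv2.resize(T['image'][160:250,375:435],(400,600),interpolation=cv2.INTER_CUBIC)
save('c8.png',im)
```

```text
22.7 [ 0.564  -0.2232  0.1352] [-3.1403 -0.5277 -0.2656] [0.5705 0.7594 0.0598]
err tool frame mm [-1.4987 -0.9785  1.3353] tilt err [ 0.0005 -0.0041 -0.0031]
flange top S (array([351.3, 185.2]), array([380.4, 210.9])) T (array([390., 199.]), array([426.5, 232.5]))
rim S (array([348.4, 194.5]), array([374.4, 217.5])) T (array([390.6, 196.1]), array([422.7, 225.8]))
```

View pics/c8.png

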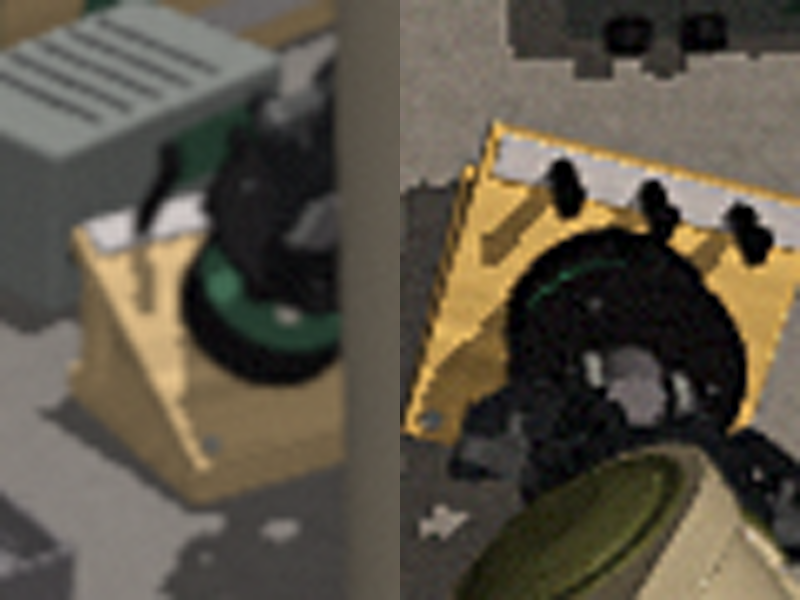

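>>> {"method": "jog_arm", "body": {"plan": [[-0.003, -0.002, 0.02, 0, -0.001, -0.001, -1], [0, 0, 0.02, 0, 0, 0, -1], [0, 0, 0.015, 0, 0, 0, -1], [0, 0, 0, 0, 0, 0, -1]]}}

```text
clock: 23.2
tool_pos: [0.5738, -0.2249, 0.115]
tcp_rot: [3.141, -0.524, -0.262]
ft_force: [0.1, 0.1, -1.2]
gripper_width: 0.28
grasp_force: 59.1
```

>>> {"method": "jog_arm", "body": {"plan": [[0, 0, 0.006, 0, 0, 0, -1], [0, 0, 0.006, 0, 0, 0, -1], [0, 0, 0, 0, 0, 0, -1]]}}

```text
clock: 23.58
tool_pos: [0.5761, -0.2256, 0.1113]
tcp_rot: [3.141, -0.525, -0.262]
ft_force: [0.3, 0.4, -1.3]
gripper_width: 0.284
grasp_force: 59.1
```

```bash
cat > st.py <<'E'
from h import *
np.set_printoptions(precision=4,suppress=True)
q=slopeR();c=np.array([.595,-.2305,.077])
o=env.get_obs();t=np.array(o['tool_pos']);Q=R.from_euler('xyz',o['tcp_rot'])
print(o['clock'],'tcp in rim/tool frame mm',q.inv().apply(t-c)*1000,'tilt',(Q.inv()*q).as_rotvec(),'F tool',Q.inv().apply(o['ft_force']),'M',Q.inv().apply(o['moment']))
E
python3 st.py
```

```text
23.575 tcp in rim/tool frame mm [  0.3033   0.1833 -39.4612] tilt [ 0.0006 -0.0009 -0.    ] F tool [-0.538  -0.4175  1.228 ] M [ 0.0298 -0.278   0.015 ]
```

No contact yet, so I'm continuing in small steps.

>>> {"method": "jog_arm", "body": {"plan": [[0, 0, 0.005, 0, 0, 0, -1], [0, 0, 0.004, 0, 0, 0, -1], [0, 0, 0, 0, 0, 0, -1]]}}

```text
clock: 23.95
tool_pos: [0.5777, -0.2258, 0.1079]
tcp_rot: [3.142, -0.524, -0.262]
ft_force: [0.2, 1.9, -1.6]
gripper_width: 0.285
grasp_force: 59.1
```

>>> {"method": "jog_arm", "body": {"plan": [[0, 0, 0.004, 0, 0, 0, -1], [0, 0, 0, 0, 0, 0, -1]]}}

```text
clock: 24.2
tool_pos: [0.5783, -0.2259, 0.1067]
tcp_rot: [3.141, -0.524, -0.262]
ft_force: [-5.1, 3.2, 1.5]
gripper_width: 0.281
grasp_force: 59.7
```

```bash
python3 st.py
```

```text
24.2 tcp in rim/tool frame mm [ -0.0878  -0.1233 -34.3915] tilt [-0.0001 -0.      0.0003] F tool [-4.2475 -1.8057 -4.2132] M [ 0.2834 -0.9277 -0.0229]
```

>>> {"method": "jog_arm", "body": {"plan": [[-0.003, -0.002, 0, 0, 0, 0, -1], [0, 0, 0.003, 0, 0, 0, -1], [0, 0, 0, 0, 0, 0, -1]]}}

```text
clock: 24.58
tool_pos: [0.5782, -0.2255, 0.1063]
tcp_rot: [3.14, -0.525, -0.261]
ft_force: [-15.5, 4.3, 14.4]
gripper_width: 0.282
grasp_force: 61.4
```

```bash
python3 st.py
```

```text
24.575 tcp in rim/tool frame mm [ -0.5292  -0.4927 -34.1806] tilt [ 0.0008 -0.0017  0.0006] F tool [ -6.6555  -0.0923 -20.501 ] M [-0.0422 -1.3852 -0.0366]
```

>>> {"method": "jog_arm", "body": {"plan": [[-0.004, 0, -0.002, 0, 0, 0, -1], [0, 0, 0.002, 0, 0, 0, -1], [0, 0, 0, 0, 0, 0, -1]]}}

```text
clock: 24.95
tool_pos: [0.5771, -0.2254, 0.1057]
tcp_rot: [3.14, -0.526, -0.261]
ft_force: [-14.7, 4.0, 15.7]
gripper_width: 0.287
grasp_force: 61.5
```

```bash
python3 st.py
python3 - <<'E'
from h import *
S=env.get_image('side');T=env.get_image('top')
im=np.zeros((600,800,3),np.uint8)
im[:,:400]=cv2.resize(S['image'][165:255,320:380],(400,600),interpolation=cv2.INTER_CUBIC)
im[:,400:]=cv2.resize(T['image'][160:250,375:435],(400,600),interpolation=cv2.INTER_CUBIC)
save('c9.png',im)
E
```

```text
24.95 tcp in rim/tool frame mm [ -1.7875  -0.3027 -34.2049] tilt [ 0.0013 -0.0025  0.0006] F tool [ -5.294   -0.0251 -21.1871] M [-0.1834 -1.1371  0.025 ]
```

View pics/c9.png

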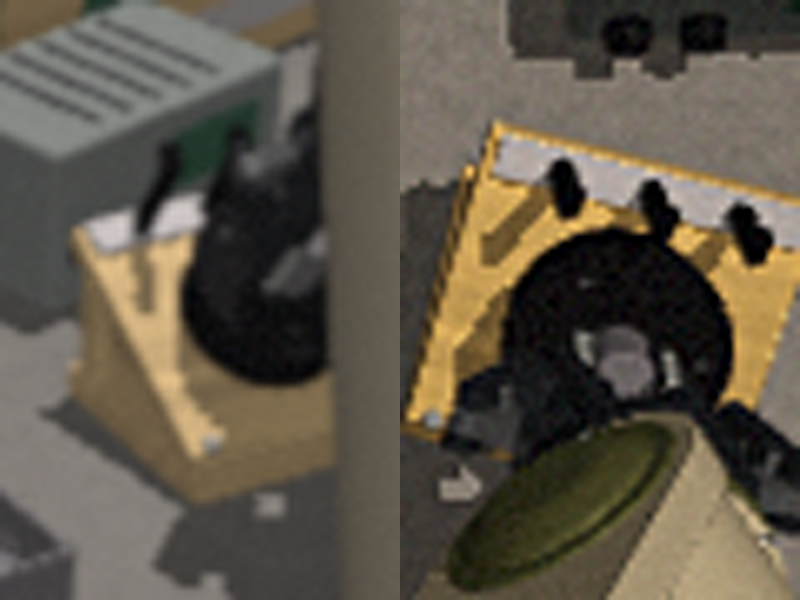

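>>> {"method": "jog_arm", "body": {"plan": [[0, 0, -0.002, 0, 0, 0, -1], [0, 0, 0, 0, 0, 0, -0.3], [0, 0, 0, 0, 0, 0, 0], [0, 0, 0, 0, 0, 0, 0.3], [0, 0, 0, 0, 0, 0, 0.3]]}}

```text
clock: 25.68
tool_pos: [0.5767, -0.225, 0.1051]
tcp_rot: [3.141, -0.525, -0.262]
ft_force: [0.9, 0.1, 0.4]
gripper_width: 0.649
grasp_force: 0.0
```

>>> {"method": "jog_arm", "body": {"plan": [[0, 0, -0.04, 0, 0, 0, 0.3], [0, 0, -0.08, 0, 0, 0, 0.3], [0, 0, -0.12, 0, 0, 0, 0.3], [0, 0, -0.12, 0, 0, 0, 0.3], [-0.12, 0.08, -0.05, 0, 0, 0, 0.3]]}}

```text
clock: 26.3
tool_pos: [0.4494, -0.2236, 0.2274]
tcp_rot: [3.135, -0.532, -0.256]
ft_force: [0.0, -1.9, -0.1]
gripper_width: 0.646
grasp_force: 0.0
```

>>> {"method": "jog_arm", "body": {"plan": [[-0.1, 0.1, 0, 0, 0, 0, 0.3], [-0.05, 0.12, 0, 0, 0, 0, 0.3], [0, 0.12, 0, 0, 0, 0, 0.3], [0, 0, 0, 0, 0, 0, 0.3], [0, 0, 0, 0, 0, 0, 0.3]]}}

```text
clock: 26.92
tool_pos: [0.3634, -0.341, 0.1935]
tcp_rot: [3.141, -0.525, -0.262]
ft_force: [0.6, 0.7, 0.6]
gripper_width: 0.648
grasp_force: 0.0
```

Run:
```python
from h import *
o=env.get_obs();print(o['clock'],o['tool_pos'],o['grasp_force'])
S=env.get_image('side');T=env.get_image('top')
im=np.zeros((600,800,3),np.uint8)
im[:300,:400]=cv2.resize(S['image'][165:240,310:410],(400,300),interpolation=cv2.INTER_CUBIC)
im[:300,400:]=cv2.resize(T['image'][170:245,365:465],(400,300),interpolation=cv2.INTER_CUBIC)
im[300:]=cv2.resize(T['image'][120:360,:],(800,300),interpolation=cv2.INTER_AREA)
save('c10.png',im)
```

```text
26.925 [ 0.36339845 -0.34102912  0.19345398] 0.0
```

View pics/c10.png

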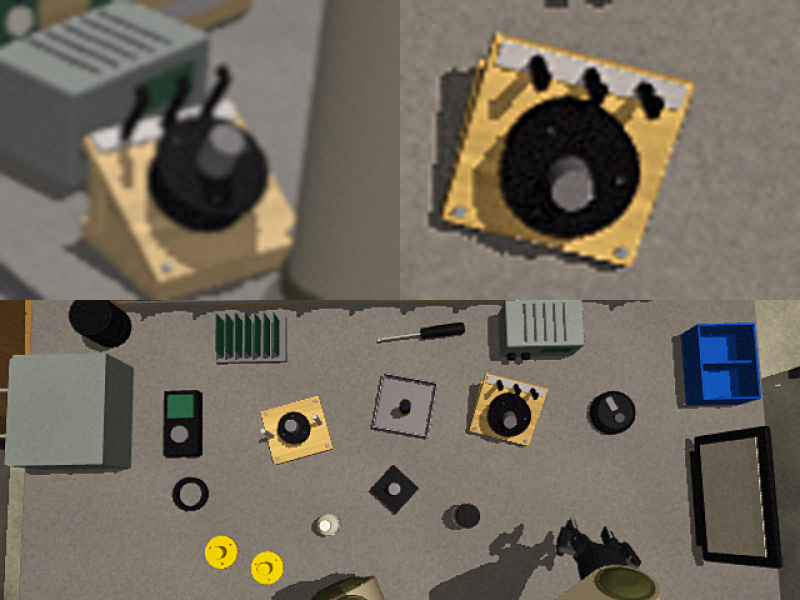

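The crops show both round covers seated on their housings (large one at about (407,210) top, small one at about (234,222) top). The plug stands in the tray, the bystanders are where they were, and the arm is clear.

```bash
python3 -c "
from workcell import env
print(env.hand_in())"
```

```text
the job is handed in; nothing more can be done
None
```

I handed the job in with the test plug standing in the tray and both round covers seated on their housings; force feedback and the final pictures agree, but the hand-in returned no verdict.

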